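# Raise the coffee dripper to its mark and lock it with the cam lever

### The arm

A 6-joint arm with a two-finger parallel gripper is mounted at the origin on a cart in front of the work surface, level with it; the furniture and walls round the work are solid. World frame = base frame: x ahead of the robot, y to its left, z up, the work surface at z = 0. Lengths are in m, angles in rad, forces in N, time in s.
With the tool pointing down it reaches from about 0.425 to 1.125 m from the base axis. Payload 14.9 kg.
Tool frame: the origin (TCP) lies at the very end of the fingers, on their centre line; the grasp point (between the pads) lies 19 mm behind it; z points along the fingers, y is the line along which they close (so a half turn about z gives the same grasp; the last joint's range is limited). The gripper opens to 91 mm and grips with 3 to 60 N. Pads are 32 mm wide; open, the fingers measure 118 mm over their backs; the gripper's body (76 mm by 178 mm) begins 60 mm behind the grasp point.
Start: joints at [1.181, 0.379, 1.734, -0, 1.028, -0.033], TCP at [0.245, 0.656, 0.214] pointing down, gripper open.
Joint ranges: [-2.77, 2.77], [-0.74, 2.19], [0, 2.66], [-1.06, 4.2], [0.31, 2.87], [-3.08, 3.08]. Speed limits (rad/s): [1.89, 1.89, 2.39, 3.14, 3.14, 3.14].

### API

Orientations are given as a unit quaternion [x, y, z, w].
In Python, from station import get_state, camera, camera_model, manip gives the robot as it stands. The module is installed in compiled form; this text tells all that it offers.
- The arm moves only by the tool carry_out, never from a script. Its argument "rows" is a list that holds one entry, the list of rows, each a list of 4 numbers: the shift along the world's x, y, z in cm, then the turn about the world's z in degrees. In form: [[[tx, ty, tz, yaw], ...]]. A call has exactly 10 rows; each row is the pose to reach, as a shift and turn from the pose commanded when the call began; what a row does not reach only later rows make up. A row lasts 1/8 s, in which the tool goes at most 62.5 mm and 10.7 degrees, less where a joint would pass 70% of its speed; a pose out of reach is approached as far as the arm can. A call with a gripper value outside its range is refused whole. "hand" is the opening, from 0 (shut) to 1 (fully open), set as the call begins (left out, the last holds). The fingers move at their own pace and stop on an object; "grip_force" is the grip in N (left out, the last holds). Time passes only in rows, so rows that repeat a pose let the fingers close, or fill a call up. It gives the time, the measured TCP pose, the force, the opening and the grip force at its end, in the units of the state.
- get_state(): the state, without advancing time (a new reading comes with each control period).
- camera(name): name is "side" or "top" or "wrist"; returns (picture, depth): 400x640x3 uint8, blue, green, red; 400x640 float32, m along the optical axis (not along the pixel's ray), 0 where there is no reading.
- camera_model(name): a dict with "fovy" (degrees; the focal length in pixels is half the picture's height over the tangent of half this angle, whatever the lens; pixels are square), "cx", "cy" (the principal point, pixels), "k1" (the pictures are not rectified: a ray, as slopes to the right and down, at radius r is drawn at 1 + k1 r^2 times it, then the intrinsics apply), "T" (4x4, takes a point from camera to world coordinates); the wrist camera has in their place "tool_from_camera" (4x4, takes a point from camera to tool coordinates, whose origin is the TCP and whose axes are the flange's). Camera axes: x right, y up, looking along -z (the intrinsics and any distortion apply to the point x, -y, -z); pixel columns grow to the right and rows downward; lengths in m; the calibration is good to about 2 mm. A picture is of the moment at which its call begins: read the wrist's pose just before it. camera_model takes no time and is no camera call.
- manip.hand_in(): hands the job in; it is judged then, once.
The state is a dict: "clock": time; "qpos": joint angles; "qvel": joint speeds; "effort": joint torques, N m; "tcp_pos": TCP position; "tool_rot": TCP orientation; "contact_force": force on the tool from outside, world axes, zero at the start; "ft_torque": the same for the moment, N m; "opening": opening from 0.0 (shut) to 1.0 (fully open); "grasp_force": force on a finger pad.
Only numpy, scipy, OpenCV 4.12 (cv2) and the standard library are available. Lean on these libraries where they do the work, as an engineer would, in place of code of your own. Each camera call takes 0.05 s, during which the arm holds its last target. There are 200 camera calls.

### The job

The dripper on the pour-over coffee stand hangs too low for the mug: take the stand's round dark wooden grip, raise the head until the top of its guide lug is level with the lower edge of the red band on the thin rod, and hold it there, because it drops if it is let go. Without letting go, push the orange cam lever shut, clockwise seen from above as far as it goes: the grip spins freely, so a gripper that turns on it can push the lever with the side of a finger. Finish while still holding the grip firmly with the head at the mark and the lever shut; keep the dripper seated and leave the mug, coffee jar, bowl and spoon alone.

Things in the scene. Friction and masses are not known exactly. Their poses are not given: they have to be found in the camera images.
- stand: pour-over coffee stand, fixed: dark wooden base 235 x 155 x 20 mm, drip dish near its -x end; origin at the centre of the base's underside, z up. Steel column 20 mm thick at x = 55, y = 0 mm, thin guide rod 10 mm thick, 238 mm high, at x = 55, y = 58 mm (stand axes). On the column slides the head; its arm runs to -x with the dripper, its guide lug to +y round the rod
- head (a joint): height of the sliding head above its low stop, m, 0 to 0.060, positive up; starts at 0. From its underside up: dark collar 46 mm across and 24 mm tall, aluminium cam ring with the lever (24 to 36 mm), dark wooden grip (37 to 85 mm). With the dripper it weighs about 0.6 kg and slides down when it is not held and the lever is open
- grip_mid (a point): middle of the dark wooden grip on top of the head: upright cylinder 30 mm in diameter, 48 mm tall, on the column's axis, best taken from above; the point lies on its axis 23 mm below its top and 26 mm above the top of the cam ring. It moves up with the head and spins freely about the vertical
- grip: the same wooden grip as a body; origin on the column's axis at the underside of the head's collar, 62 mm below the grip's middle
- lever (a joint): angle of the cam lever, rad: 0 open, 0.95 shut (at a small brass stop pin on the collar), turning clockwise seen from above about the column's axis; starts between 0 and 0.12. It stays where it is left; pushing its thumb plate takes about 2 N at first and about 10 N as the cam bites near the end. Shut, it clamps the head to the column
- lever_tip (a point): middle of the lever's orange thumb plate: an upright plate 15 mm long (radially, 23 to 38 mm from the column's axis), 6 mm thick and 38 mm tall, beside the grip; the point is 30.5 mm from the column's axis, 11 mm below the grip's middle; the plate's top is 4 mm above the grip's middle
- lug_top (a point): middle of the upper face of the head's guide lug (14 mm thick, 23 mm across) where the thin guide rod goes through it; moves up with the head
- band: red tape band, 10 mm tall, round the thin guide rod, 25 to 45 mm above the lug at the start; origin on the rod's axis at the band's lower edge. The lug slides over it without resistance, it is only a mark
- seat (a point): where the dripper's origin lies when it is seated in the head's ring; moves up with the head
- dripper: white ceramic cone dripper, 118 mm across the lip, 77 mm tall, with a small handle; hangs loose by its lip in the head's ring, its axis 115 mm from the column's; its rim is 37 mm below the grip's middle and 56 mm or more from the column's axis; origin at the centre of its lower mouth
- mug: white mug with a leaf pattern, 92 x 127 x 95 mm, on the worktop; origin at the centre of its underside; leave alone
- coffee: glass jar with grey lid, 66 x 72 x 102 mm, on the worktop; origin at the centre of its underside; leave alone
- bowl: small white bowl with a green stripe, 115 mm across, 52 mm tall, on the worktop; origin at the centre of its underside; leave alone
- spoon: steel teaspoon, 132 x 26 x 9 mm, on the worktop; origin at the centre of its underside; leave alone
Things that resemble listed ones, but are neither listed nor needed, are in the scene too. Leave any pink or purple look-alike of the dripper alone.

How it is judged:
By the outcome, as a careful person would: the job done as asked, in the order asked, and still so for the second after the job is handed in, while the arm keeps its last pose, push and grip.
It also fails if it takes over 38 s, if anything falls off the work surface, if the arm or the gripper's body presses on something with over 40 N, if the wrist force passes 120 N, or if a joint passes its speed limit or range.

## Working session

There is one attempt and no reset: what is moved stays moved. The work goes in short steps, Python scripts to look and compute and a tool call to move; the robot and the scene stay as the last step left them, time stands still between calls to the robot, and variables do not carry over. Pictures are saved under pics/ and viewed, at most 10 in all, crops included, and the job is handed in when it is done.

Besides the shell and the picture viewer there is one more tool, called after "Emit:" as name(argument=value, ...), one argument or row to a line, values as JSON. carry_out: Moves the arm, as the interface text tells. Its arguments: {"type":"object","properties":{"rows":{"type":"array","items":{"type":"array","items":{"type":"array","items":{"type":"number"}}}},"hand":{"type":"number"},"grip_force":{"type":"number"}},"required":["rows"]}

```bash
mkdir -p pics; cat > h.py <<'E'
import numpy as np, cv2
from station import get_state, camera, camera_model, manip
from scipy.spatial.transform import Rotation as R
def cam(name):
    s=get_state(); m=camera_model(name); p,d=camera(name)
    if name=='wrist':
        T=np.eye(4); T[:3,:3]=R.from_quat(s['tool_rot']).as_matrix(); T[:3,3]=s['tcp_pos']; m['T']=T@m['tool_from_camera']
    return p,d,m
def ray(m,u,v):
    f=200/np.tan(np.radians(m['fovy'])/2)
    K=np.array([[f,0,m['cx']],[0,f,m['cy']],[0,0,1.]])
    x,y=cv2.undistortPoints(np.array([[[u,v]]],float),K,np.array([m['k1'],0,0,0.]))[0,0]
    return m['T'][:3,3], m['T'][:3,:3]@np.array([x,-y,-1.])
def pt(m,d,u,v):
    o,r=ray(m,u,v); return o+r*d[int(round(v)),int(round(u))]
def plane(m,u,v,z):
    o,r=ray(m,u,v); return o+r*(z-o[2])/r[2]
def proj(m,P):
    f=200/np.tan(np.radians(m['fovy'])/2)
    q=np.linalg.inv(m['T'])@np.append(P,1); x,y=q[0]/-q[2],-q[1]/-q[2]
    g=1+m['k1']*(x*x+y*y); return f*x*g+m['cx'], f*y*g+m['cy']
E
python3 - <<'E'
from h import *
for n in('side','top'):
    p,d,m=cam(n); cv2.imwrite(f'pics/{n}0.png',p); np.savez(f'{n}0.npz',p=p,d=d,m=np.array(m,dtype=object))
    print(n,m['fovy'],m['T'].round(3).tolist(),(d>0).mean())
print(get_state())
E
```

```text
side 42.006922041508545 [[0.986, 0.103, -0.128, 0.318], [-0.164, 0.569, -0.806, -1.419], [-0.01, 0.816, 0.578, 1.099], [0.0, 0.0, 0.0, 1.0]] 0.9539921875
top 57.72178430736593 [[0.092, 0.875, -0.475, -0.173], [-0.996, 0.079, -0.047, -0.185], [-0.003, 0.478, 0.879, 1.433], [0.0, 0.0, 0.0, 1.0]] 0.9958203125
{'clock': 0.1, 'qpos': array([ 1.18068280e+00,  3.79365896e-01,  1.73474604e+00,  3.77988626e-05,
        1.02844149e+00, -3.32829687e-02]), 'qvel': array([ 0.00059358, -0.00152273, -0.00208644, -0.00010599,  0.00078469,
        0.00107584]), 'effort': array([-1.86680481e-03, -7.65032101e+01, -4.35291409e+01,  6.51256414e-02,
        3.98478121e-02,  1.08016644e-05]), 'tcp_pos': array([0.24436485, 0.65558172, 0.21333528]), 'tool_rot': array([ 1.77479820e-01,  9.84124323e-01, -4.66263408e-04, -1.16760737e-04]), 'contact_force': array([0.86772463, 0.71561316, 0.39361203]), 'ft_torque': array([ 0.01287233, -0.0306633 ,  0.00585905]), 'grasp_force': 0.0, 'opening': 0.9999941969489733}
```

View pics/side0.png

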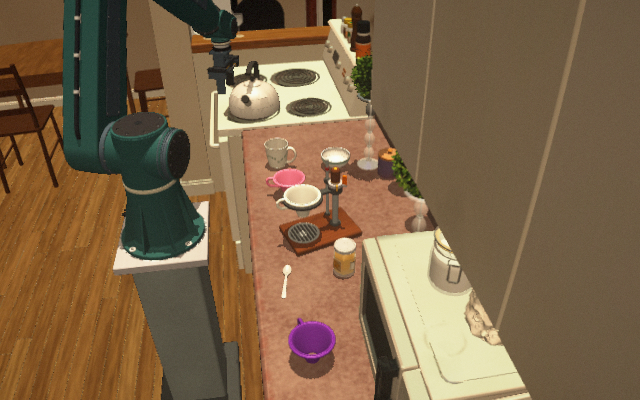

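View pics/top0.png

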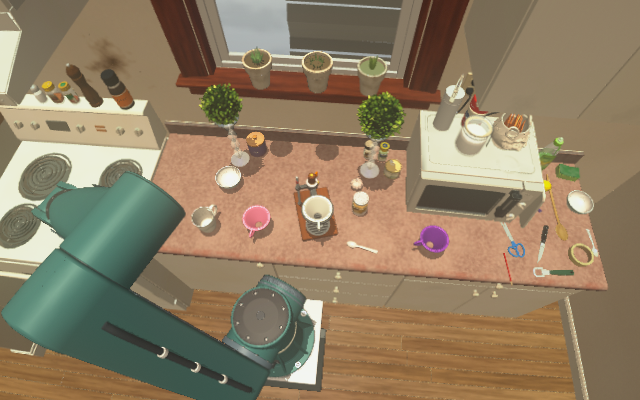

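The side view shows the stand with the white dripper at (302,198) and the dark grip at (335,175). In the top view the grip is at (312,180). Things that could be mistaken for the grip:
- the dark bottles at side (356,30) / top (80,85)
- the orange/dark pot at side (387,163) / top (257,143)

Things that could be mistaken for the dripper are the pink cup at side (289,180) and the purple one at side (312,340). By the description, I choose the upright dark cylinder on the stand's column. A close crop will check it.

```bash
python3 - <<'E'
from h import *
a=cv2.imread('pics/side0.png')[150:250,270:370]; b=cv2.imread('pics/top0.png')[160:245,275:360]
c=np.hstack([cv2.resize(a,(400,400),interpolation=2),cv2.resize(b,(400,400),interpolation=2)])
cv2.imwrite('pics/crop0.png',c)
for n,(x0,x1,y0,y1) in dict(side=(315,352,160,232),top=(290,340,165,245)).items():
    z=np.load(f'{n}0.npz',allow_pickle=True); p,d,m=z['p'],z['d'],z['m'].item()
    h=cv2.cvtColor(p,cv2.COLOR_BGR2HSV).astype(int)
    for nm,mask in dict(orange=(h[...,0]>5)&(h[...,0]<18)&(h[...,1]>190)&(h[...,2]>150),red=((h[...,0]<4)|(h[...,0]>174))&(h[...,1]>170)&(h[...,2]>90)).items():
        v,u=np.nonzero(mask[y0:y1,x0:x1]); 
        for uu,vv in list(zip(u+x0,v+y0))[:12]: print(n,nm,uu,vv,pt(m,d,uu,vv).round(3))
E
```

```text
side orange 333 168 [ 0.566 -0.075  0.236]
side orange 337 168 [ 0.578 -0.077  0.236]
side orange 334 169 [ 0.568 -0.081  0.236]
side orange 343 175 [ 0.595 -0.088  0.215]
side orange 344 175 [ 0.598 -0.089  0.216]
side orange 345 175 [ 0.601 -0.088  0.215]
side orange 343 176 [ 0.595 -0.086  0.21 ]
side orange 344 176 [ 0.598 -0.091  0.213]
side orange 345 176 [ 0.6   -0.094  0.215]
side orange 346 176 [ 0.603 -0.096  0.216]
side orange 343 177 [ 0.595 -0.089  0.209]
side orange 344 177 [ 0.598 -0.087  0.207]
side red 326 168 [ 0.551 -0.029  0.21 ]
side red 327 168 [ 0.554 -0.032  0.211]
side red 326 169 [ 0.553 -0.021  0.2  ]
side red 327 169 [ 0.555 -0.029  0.205]
side red 328 169 [ 0.557 -0.031  0.206]
top orange 316 172 [ 0.6   -0.092  0.213]
top orange 315 173 [ 0.595 -0.089  0.213]
top orange 316 173 [ 0.593 -0.093  0.218]
top orange 316 174 [ 0.594 -0.093  0.209]
top orange 316 175 [ 0.591 -0.093  0.205]
```

View pics/crop0.png

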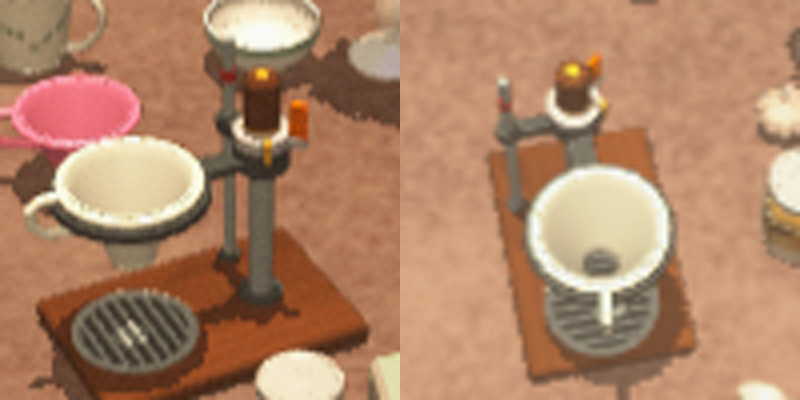

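The crop confirms it. The dark grip is at side (335,176), beside the orange lever at (345,180). The red band on the thin rod is at (327,169) and the brass pin at (337,187). The column axis is near (0.572, -0.085), with the grip top at z about 0.236. The lever points to about -15° in world axes, so I'll go above it for a wrist-camera look.

Emit:
carry_out(
  rows=[
    [[0,0,6,0],[1,-2,12,0],[3,-6,17,0],[5,-11,20,0],[8,-16,21,0],[10,-21,21,-5],[13,-26,21,-10],[15,-31,21,-15],[18,-36,21,-20],[20,-41,21,-25]],
  ],
  hand=1,
)

```text
clock: 1.35
tcp_pos: [0.4451, 0.2441, 0.4238]
tool_rot: [0.388, 0.922, -0.0, -0.0]
contact_force: [-0.3, 0.4, -0.4]
opening: 1.001
grasp_force: 0.0
```

Emit:
carry_out(
  rows=[
    [[2,-5,0,0],[4,-10,0,0],[6,-15,0,0],[8,-20,0,0],[10,-24,0,0],[11,-28,0,0],[12,-31,0,0],[12.8,-33,0,0],[12.8,-33,0,0],[12.8,-33,0,0]],
  ],
)

```text
clock: 2.6
tcp_pos: [0.5723, -0.0834, 0.4238]
tool_rot: [0.386, 0.922, 0.0, -0.0]
contact_force: [-0.8, -0.3, 0.5]
opening: 1.002
grasp_force: 0.0
```

```bash
python3 - <<'E'
from h import *
p,d,m=cam('wrist'); cv2.imwrite('pics/w1.png',p); np.savez('w1.npz',p=p,d=d,m=np.array(m,dtype=object))
s=get_state(); print(s['clock'],s['tcp_pos'],R.from_quat(s['tool_rot']).as_matrix().round(3).tolist(),s['qpos'])
print(m['T'].round(3).tolist(), proj(m,np.array([.572,-.085,.236])))
E
```

```text
2.65 [ 0.5723174  -0.08327202  0.42394754] [[-0.702, 0.712, -0.0], [0.712, 0.702, 0.0], [0.0, 0.0, -1.0]] [-1.84836348e-01 -2.19733577e-03  1.79989039e+00  1.15118897e-04
  1.34399331e+00 -9.63223198e-01]
[[0.713, -0.673, -0.198, 0.517], [0.702, 0.684, 0.201, -0.026], [-0.0, -0.282, 0.959, 0.594], [0.0, 0.0, 0.0, 1.0]] (np.float64(321.7496768235857), np.float64(180.00707331786205))
```

View pics/w1.png

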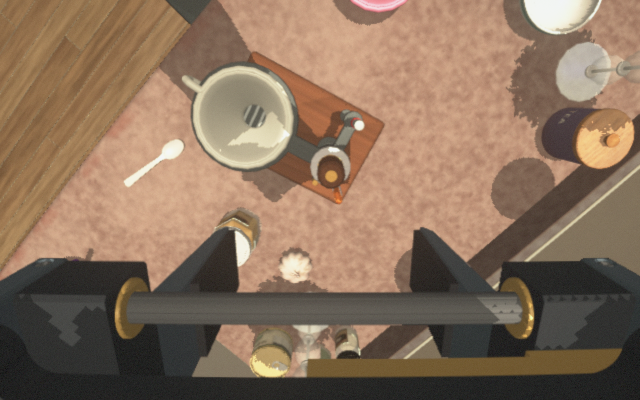

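The wrist view shows the grip's top at (331,173), the lever at (339,196), the rod's white tip at (360,125) and the brass pin at (316,183). Next I turn these into positions, and measure the band's height above the lug in the side view.

```bash
python3 - <<'E'
from h import *
z=np.load('w1.npz',allow_pickle=True); p,d,m=z['p'],z['d'],z['m'].item()
h=cv2.cvtColor(p,cv2.COLOR_BGR2HSV).astype(int)
sub=np.zeros(p.shape[:2],bool); sub[140:210,305:365]=1
mo=sub&(h[...,0]>3)&(h[...,0]<14)&(h[...,1]>200)&(h[...,2]>140)
n,l,st,c=cv2.connectedComponentsWithStats(mo.astype(np.uint8))
for i in range(1,n): print('or',st[i],c[i], pt(m,d,*c[i]).round(4), plane(m,*c[i],.217).round(4))
for v in range(160,206,5): print(v,[ (round(float(pt(m,d,u,v)[2]),3)) for u in range(318,350,4)])
mt=sub&(h[...,2]<110)&(d>0)
zz=np.array([[pt(m,d,u,v) if sub[v,u] else [0,0,0] for u in range(640)] for v in range(400)])
k=sub&(zz[...,2]>.23)
n,l,st,c=cv2.connectedComponentsWithStats(k.astype(np.uint8))
for i in range(1,n): print('high',st[i],c[i],zz[l==i].mean(0).round(4),zz[l==i].max(0).round(4),zz[l==i].min(0).round(4))
c4=cv2.resize(p[120:215,285:385],(800,760),interpolation=2)[:600]
cv2.imwrite('pics/w1c.png',cv2.resize(p[130:205,290:380],(720,600),interpolation=2))
# side: rod column
z=np.load('side0.npz',allow_pickle=True); p,d,m=z['p'],z['d'],z['m'].item()
for v in range(156,190): print(v,p[v,324:332].tolist())
E
```

```text
160 [0.186, 0.212, 0.224, 0.227, 0.227, 0.211, 0.186, 0.185]
165 [0.214, 0.233, 0.235, 0.234, 0.235, 0.232, 0.215, 0.186]
170 [0.231, 0.234, 0.235, 0.235, 0.235, 0.234, 0.234, 0.186]
175 [0.234, 0.234, 0.236, 0.236, 0.236, 0.234, 0.234, 0.185]
180 [0.233, 0.236, 0.235, 0.237, 0.235, 0.235, 0.233, 0.022]
185 [0.019, 0.231, 0.235, 0.235, 0.236, 0.594, 0.021, 0.019]
190 [0.019, 0.019, 0.021, 0.02, 0.205, 0.206, 0.018, 0.017]
195 [0.0, 0.019, 0.019, 0.02, 0.214, 0.216, 0.019, -0.002]
200 [-0.002, -0.002, 0.001, 0.019, 0.019, 0.215, -0.001, 0.0]
205 [0.0, -0.001, -0.0, -0.001, 0.0, -0.002, -0.0, -0.002]
high [350 142   1   1   1] [350. 142.] [ 0.5174 -0.0264  0.5945] [ 0.5174 -0.0264  0.5945] [ 0.5174 -0.0264  0.5945]
high [356 145   1   1   1] [356. 145.] [ 0.5174 -0.0264  0.5945] [ 0.5174 -0.0264  0.5945] [ 0.5174 -0.0264  0.5945]
high [319 147   1   1   1] [319. 147.] [ 0.5174 -0.0264  0.5945] [ 0.5174 -0.0264  0.5945] [ 0.5174 -0.0264  0.5945]
high [344 150   1   1   1] [344. 150.] [ 0.5174 -0.0264  0.5945] [ 0.5174 -0.0264  0.5945] [ 0.5174 -0.0264  0.5945]
high [319 153   1   1   1]
[... 5045 characters left out ...]
, 60, 68], [66, 79, 94], [148, 170, 194], [180, 206, 230], [178, 205, 229]]
185 [[89, 123, 176], [77, 103, 145], [78, 93, 103], [74, 87, 99], [62, 76, 88], [84, 101, 117], [124, 146, 168], [154, 177, 200]]
186 [[93, 127, 180], [79, 109, 151], [80, 96, 108], [79, 96, 105], [55, 63, 74], [87, 105, 120], [88, 106, 123], [94, 109, 129]]
187 [[91, 125, 179], [78, 101, 134], [76, 93, 104], [85, 101, 109], [43, 50, 61], [60, 73, 87], [74, 87, 103], [97, 115, 132]]
188 [[83, 106, 138], [71, 92, 108], [73, 91, 98], [77, 97, 102], [45, 53, 63], [40, 48, 60], [52, 59, 69], [67, 82, 96]]
189 [[74, 91, 99], [77, 93, 99], [74, 93, 97], [80, 94, 103], [66, 76, 88], [40, 51, 57], [36, 47, 55], [40, 49, 59]]
```

View pics/w1c.png

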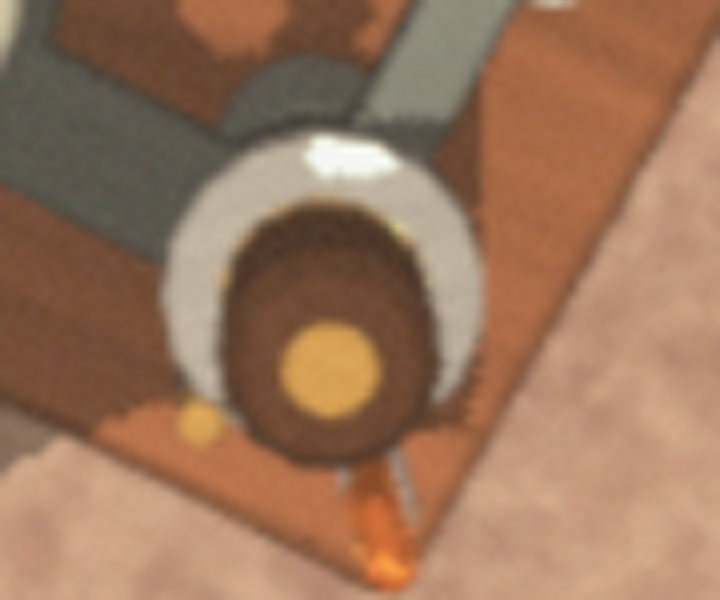

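```bash
python3 - <<'E'
from h import *
z=np.load('w1.npz',allow_pickle=True); p,d,m=z['p'],z['d'],z['m'].item()
print('fov',m['fovy'],m['cx'],m['cy'],m['k1'], m['tool_from_camera'].round(3).tolist())
A=plane(m,331.2,176.2,.236); Rd=plane(m,360,125,.238); Lo=plane(m,338.6,201.5,.216); Li=plane(m,337,191,.216); Pn=plane(m,315,182.7,.187)
print('axis',A,'rod',Rd,'lev',Lo,Li,'pin',Pn)
for n,q in dict(rod=Rd,lev=Lo,levi=Li,pin=Pn).items(): v=(q-A)[:2]; print(n,np.hypot(*v),np.degrees(np.arctan2(v[1],v[0])))
for v in range(132,152,3): print(v,[round(float(pt(m,d,u,v)[2]),3) for u in range(338,366,3)])
z=np.load('side0.npz',allow_pickle=True); d2=z['d'];m=z['m'].item()
for v in (166.5,170.3,178.8):
    o,r=ray(m,326.5,v); t=((Rd-o)[:2]@r[:2])/(r[:2]@r[:2]); print(v,(o+r*t).round(4))
E
```

```text
fov 58.58606817928677 323.9172621775854 203.6313513039844 -0.03678739640016282 [[-0.0, 0.959, 0.282, 0.079], [1.0, 0.0, 0.0, 0.001], [0.0, 0.282, -0.959, -0.171], [0.0, 0.0, 0.0, 1.0]]
axis [ 0.57610682 -0.07535416  0.236     ] rod [ 0.55975893 -0.01895498  0.238     ] lev [ 0.60531056 -0.09253854  0.216     ] [ 0.5955683  -0.08533926  0.216     ] pin [ 0.5760853  -0.10086255  0.187     ]
rod 0.0587207045304703 106.16478158625667
lev 0.03388452508900746 -30.47385619946389
levi 0.021873526740405092 -27.160978440855494
pin 0.025508396760101706 -90.04834346003791
132 [0.02, 0.163, 0.165, 0.164, 0.164, 0.02, 0.019, 0.02, 0.02, 0.018]
135 [0.162, 0.164, 0.163, 0.163, 0.162, 0.02, 0.018, 0.016, 0.02, 0.018]
138 [0.163, 0.163, 0.163, 0.165, 0.019, 0.018, 0.02, 0.02, 0.018, 0.02]
141 [0.164, 0.164, 0.163, 0.163, 0.02, 0.018, 0.022, 0.021, 0.021, 0.021]
144 [0.164, 0.164, 0.162, 0.02, 0.019, 0.021, 0.02, 0.018, 0.02, 0.019]
147 [0.166, 0.163, 0.164, 0.019, 0.02, 0.02, 0.021, 0.019, 0.019, 0.019]
150 [0.186, 0.186, 0.594, 0.021, 0.019, 0.02, 0.02, 0.019, 0.02, 0.019]
166.5 [ 0.5549 -0.0181  0.2078]
170.3 [ 0.5548 -0.0181  0.1933]
178.8 [ 0.5546 -0.0181  0.1604]
```

Emit:
carry_out(
  rows=[
    [[-2,-3,-4,0],[-4,-6,-8,0],[-6,-9,-12,0],[-8,-11.5,-15,0],[-8.2,-11.7,-15.4,0],[-8.2,-11.7,-15.4,0],[-8.2,-11.7,-15.4,0],[-8.2,-11.7,-15.4,0],[-8.2,-11.7,-15.4,0],[-8.2,-11.7,-15.4,0]],
  ],
)

```text
clock: 3.9
tcp_pos: [0.4906, -0.201, 0.2701]
tool_rot: [0.386, 0.922, -0.0, 0.0]
contact_force: [0.4, 0.9, 0.2]
opening: 0.999
grasp_force: 0.0
```

```bash
python3 - <<'E'
from h import *
p,d,m=cam('wrist'); np.savez('w2.npz',p=p,d=d,m=np.array(m,dtype=object))
c=[proj(m,np.array([.558,-.0185,zz])) for zz in (.238,.193,.162)]; print(c)
u0=int(min(c[0][0],c[2][0]))-45; v0=int(c[1][1])-45; u0=min(u0,640-120)
print(u0,v0,get_state()['tcp_pos'])
cv2.imwrite('pics/w2c.png',cv2.resize(p[v0:v0+90,u0:u0+120],(800,600),interpolation=2))
E
```

```text
[(np.float64(635.8149123906181), np.float64(95.60137615090612)), (np.float64(581.5609106977515), np.float64(95.68630037752384)), (np.float64(553.7951615671813), np.float64(95.8211056022753))]
508 50 [ 0.49057932 -0.20098989  0.27001048]
```

View pics/w2c.png

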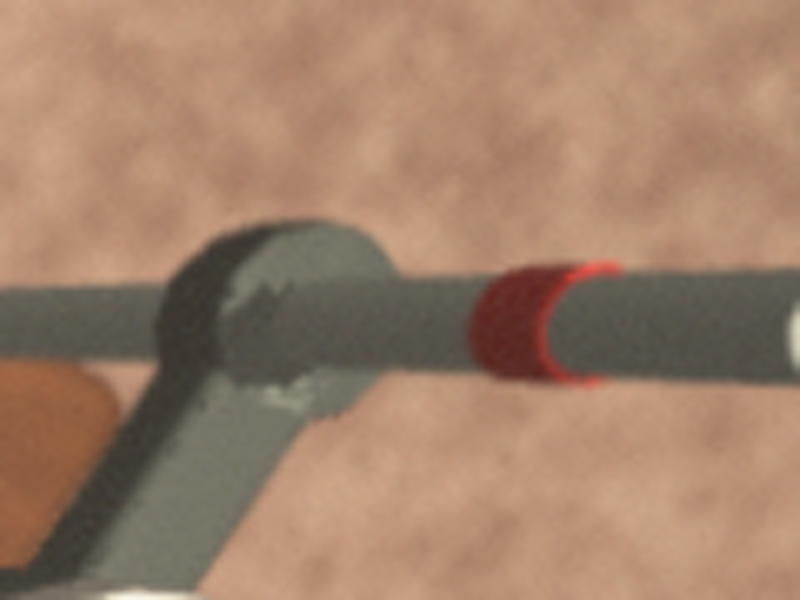

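The crop (origin 508,50, scale 6.67) shows the lug's top face running from x=218 (near edge) to 400 (far edge) at y≈325. The band's lower edge at the front is at x=470 and its upper edge at x=540. The rod's top is at x≈787.

```bash
python3 - <<'E'
from h import *
z=np.load('w2.npz',allow_pickle=True); m=z['m'].item(); d=z['d']
rod=np.array([.5585,-.0188]); C=m['T'][:3,3]; f=C[:2]-rod; f/=np.hypot(*f)
def hz(x,y,r):
    o,v=ray(m,508+(x-3)/6.667,50+(y-3)/6.667); P=rod+r*f; t=((P-o[:2])@f)/(v[:2]@f); return (o+v*t)
for n,x,y,r in (('lugnear',218,325,.0115),('lugfar',400,325,-.0115),('bandlow',470,330,.0055),('bandup',540,330,.0055),('rodtop',787,330,.005),('lugbottomnear',155,325,.0115)): print(n,hz(x,y,r).round(4))
for u in (545,552,557): print(u,[pt(m,d,u,v)[2].round(4) for v in (86,88,108,112,116)])
E
```

```text
lugnear [ 0.5513 -0.0279  0.1637]
lugfar [ 0.5675 -0.0115  0.1612]
bandlow [ 0.5558 -0.0239  0.1977]
bandup [ 0.5558 -0.0238  0.2077]
rodtop [ 0.5559 -0.0233  0.237 ]
lugbottomnear [ 0.5513 -0.0279  0.1507]
545 [np.float64(0.1608), np.float64(0.1627), np.float64(0.1635), np.float64(0.1635), np.float64(0.1642)]
552 [np.float64(0.1637), np.float64(0.1635), np.float64(0.1639), np.float64(0.1633), np.float64(-0.0015)]
557 [np.float64(0.1632), np.float64(0.164), np.float64(0.1647), np.float64(0.1633), np.float64(0.0015)]
```

Band height comes out at 10.0 mm, so the scale is right. The lug top is at z = 0.1637 and the band's lower edge at about 0.198, so the lift is about 34.3 mm. Before descending I check for tall obstacles near the grip.

```bash
python3 - <<'E'
from h import *
for n in('top','side'):
    z=np.load(f'{n}0.npz',allow_pickle=True); d,m=z['d'],z['m'].item()
    P=np.array([pt(m,d,u,v) for v in range(60,300,2) for u in range(100,560,2) if d[v,u]>0])
    r=np.hypot(P[:,0]-.576,P[:,1]+.0755); k=(P[:,2]>.245)&(r<.28)&(P[:,2]<.8)
    Q=P[k]; o=np.argsort(r[k])[:300:25]; print(n,k.sum(), Q[o].round(3).tolist(), r[k][o].round(3))
E
```

```text
top 266 [[0.715, -0.258, 0.352], [0.744, -0.251, 0.408], [0.717, -0.282, 0.399], [0.69, -0.303, 0.353], [0.705, -0.3, 0.381], [0.764, -0.257, 0.418], [0.741, -0.285, 0.436], [0.846, -0.079, 0.463], [0.685, -0.325, 0.407], [0.851, -0.055, 0.415], [0.851, -0.116, 0.48]] [0.229 0.243 0.25  0.255 0.259 0.262 0.266 0.27  0.273 0.276 0.278]
side 46 [[0.7, -0.27, 0.392], [0.692, -0.31, 0.343]] [0.231 0.262]
```

Emit:
carry_out(
  rows=[
    [[2,3,0,0],[4.5,6,0,0],[6.5,9,0,0],[8,11.5,0,0],[8.5,12.5,0,0],[8.5,12.5,0,0],[8.5,12.5,0,0],[8.5,12.5,0,0],[8.5,12.5,0,0],[8.5,12.5,0,0]],
  ],
)

```text
clock: 5.2
tcp_pos: [0.5754, -0.0763, 0.27]
tool_rot: [0.386, 0.922, 0.0, 0.0]
contact_force: [-0.8, -0.2, -0.2]
opening: 1.002
grasp_force: 0.0
```

The nearest tall thing is foliage 0.23 m away, so it is clear. I descend.

Emit:
carry_out(
  rows=[
    [[0.05,0.05,-2,0],[0.05,0.05,-4,0],[0.05,0.05,-5.5,0],[0.05,0.05,-6.5,0],[0.05,0.05,-7.5,0],[0.05,0.05,-7.5,0],[0.05,0.05,-7.5,0],[0.05,0.05,-7.5,0],[0.05,0.05,-7.5,0],[0.05,0.05,-7.5,0]],
  ],
)

```text
clock: 6.45
tcp_pos: [0.5761, -0.0756, 0.1951]
tool_rot: [0.386, 0.922, 0.0, 0.0]
contact_force: [0.8, -0.1, 1.2]
opening: 1.001
grasp_force: 0.0
```

Emit:
carry_out(
  rows=[
    [[0,0,0,0],[0,0,0,0],[0,0,0,0],[0,0,0,0],[0,0,0,0],[0,0,0,0],[0,0,0,0],[0,0,0,0],[0,0,0,0],[0,0,0,0]],
  ],
  hand=0,
  grip_force=20,
)

```text
clock: 7.7
tcp_pos: [0.5753, -0.0761, 0.1949]
tool_rot: [0.386, 0.922, -0.001, -0.001]
contact_force: [-6.4, -4.8, 3.2]
opening: 0.325
grasp_force: 20.0
```

Gripped, with the opening at 29.6 mm. The side force shows a centring offset of about 1 mm, so I correct that and lift firmly.

Emit:
carry_out(
  rows=[
    [[-0.08,-0.06,0,0],[-0.08,-0.06,0,0],[-0.08,-0.06,0.3,0],[-0.08,-0.06,0.9,0],[-0.08,-0.06,1.6,0],[-0.08,-0.06,2.3,0],[-0.08,-0.06,3.0,0],[-0.08,-0.06,3.43,0],[-0.08,-0.06,3.43,0],[-0.08,-0.06,3.43,0]],
  ],
  hand=0,
  grip_force=60,
)

```text
clock: 8.95
tcp_pos: [0.5752, -0.0762, 0.2291]
tool_rot: [0.386, 0.922, 0.0, -0.0]
contact_force: [2.4, -0.7, -5.4]
opening: 0.319
grasp_force: 60.0
```

```bash
python3 - <<'E'
from h import *
s=get_state(); print(s['tcp_pos'],s['contact_force'],s['opening'])
p,d,m=cam('wrist'); np.savez('w3.npz',p=p,d=d,m=np.array(m,dtype=object)); cv2.imwrite('pics/w3.png',p)
E
```

```text
[ 0.57517127 -0.07615845  0.2291084 ] [ 2.41075099 -0.68260721 -5.39680432] 0.3194247431119335
```

View pics/w3.png

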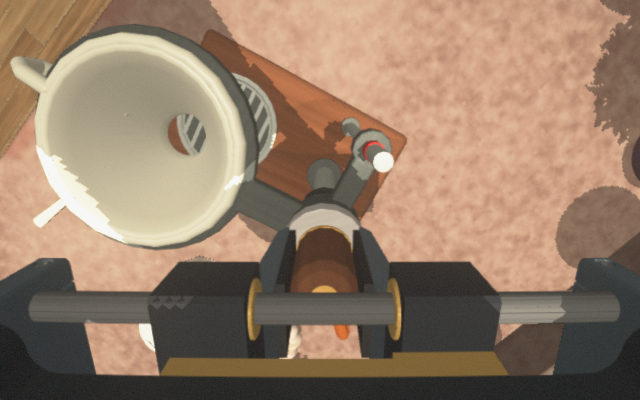

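The wrist view shows the head raised with the dripper seated. The band at (372,148) sits right at the lug around the rod, and the lever at (341,328) is to the right of the fingers. The downward load of 5.4 N matches the head's weight. Now I turn clockwise.

Emit:
carry_out(
  rows=[
    [[0,0,0,-4],[0,0,0,-9],[0,0,0,-14],[0,0,0,-19],[0,0,0,-24],[0,0,0,-29],[0,0,0,-33],[0,0,0,-37],[0,0,0,-41],[0,0,0,-45]],
  ],
)

```text
clock: 10.25
tcp_pos: [0.5745, -0.0764, 0.2287]
tool_rot: [0.711, 0.704, -0.001, -0.001]
contact_force: [-1.6, -2.9, -5.7]
opening: 0.323
grasp_force: 60.3
```

```bash
python3 - <<'E'
from h import *
s=get_state(); print(s['tcp_pos'],s['contact_force'],s['ft_torque'],s['opening'])
Y=R.from_quat(s['tool_rot']).as_matrix()[:,1]; print(np.degrees(np.arctan2(Y[1],Y[0])))
E
```

```text
[ 0.57449206 -0.07642602  0.22869112] [-1.63436554 -2.85032491 -5.70630282] [-0.67371691  0.23740029  0.04519036] 0.3231776575452227
-0.5619059081930656
```

Emit:
carry_out(
  rows=[
    [[0,0,0.04,-3],[0,0,0.04,-6],[0,0,0.04,-9],[0,0,0.04,-12],[0,0,0.04,-15],[0,0,0.04,-18],[0,0,0.04,-21],[0,0,0.04,-24],[0,0,0.04,-27],[0,0,0.04,-30]],
  ],
)

```text
clock: 11.5
tcp_pos: [0.5742, -0.0762, 0.2289]
tool_rot: [0.868, 0.496, -0.001, -0.001]
contact_force: [-3.1, -0.5, -6.4]
opening: 0.313
grasp_force: 63.3
```

```bash
python3 - <<'E'
from h import *
s=get_state(); print(s['tcp_pos'],s['contact_force'],s['ft_torque'],s['opening'])
Y=R.from_quat(s['tool_rot']).as_matrix()[:,1]; print(np.degrees(np.arctan2(Y[1],Y[0])))
E
```

```text
[ 0.57421679 -0.07624616  0.22888055] [-3.08599383 -0.50542386 -6.37246846] [-0.23440948  0.39206979  0.54676709] 0.3127085739661118
-30.506919792385865
```

Emit:
carry_out(
  rows=[
    [[0,0,0.04,-1],[0,0,0.04,-2],[0,0,0.04,-3],[0,0,0.04,-4],[0,0,0.04,-5],[0,0,0.04,-6],[0,0,0.04,-6],[0,0,0.04,-6],[0,0,0.04,-6],[0,0,0.04,-6]],
  ],
)

```text
clock: 12.75
tcp_pos: [0.5747, -0.076, 0.2297]
tool_rot: [0.893, 0.451, -0.001, -0.0]
contact_force: [-5.2, -0.3, -6.3]
opening: 0.319
grasp_force: 66.0
```

```bash
python3 - <<'E'
from h import *
s=get_state(); print(s['tcp_pos'],s['contact_force'],s['ft_torque'],s['opening'])
Y=R.from_quat(s['tool_rot']).as_matrix()[:,1]; print(np.degrees(np.arctan2(Y[1],Y[0])))
p,d,m=cam('wrist'); np.savez('w4.npz',p=p,d=d,m=np.array(m,dtype=object)); cv2.imwrite('pics/w4.png',p)
p,d,m=cam('side'); np.savez('side4.npz',p=p,d=d,m=np.array(m,dtype=object)); cv2.imwrite('pics/side4.png',cv2.resize(p[130:220,270:390],(800,600),interpolation=2))
E
```

```text
[ 0.57468797 -0.07602735  0.22972388] [-5.19739032 -0.32439206 -6.34642699] [0.13321371 0.9206527  1.14452839] 0.31854740874359355
-36.393896233952844
```

View pics/w4.png

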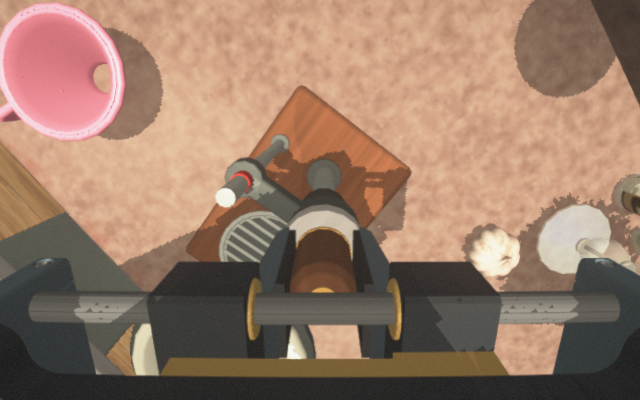

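View pics/side4.png

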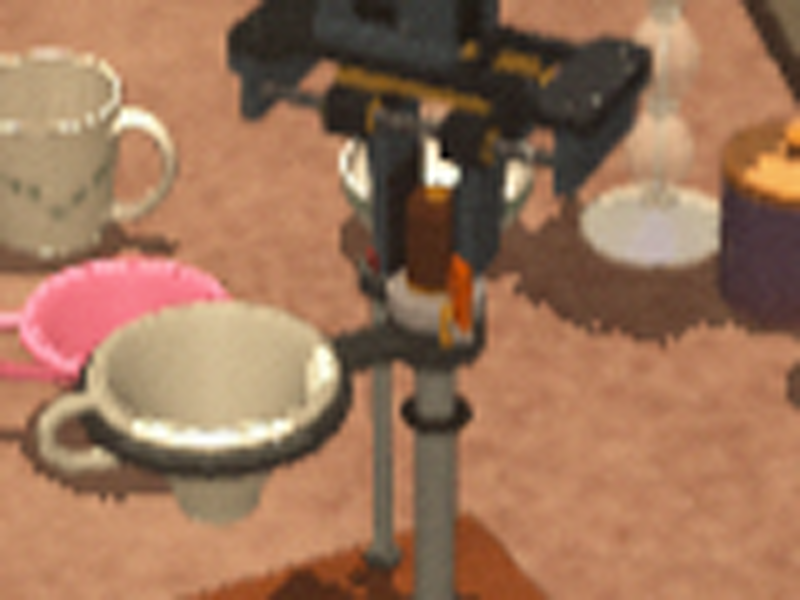

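The wrist view shows the red band at (240,180) sitting directly on the lug. In the side crop the orange lever at (460,290) is next to the brass pin at (447,325). I'll work out the lever angle numerically.

```bash
python3 - <<'E'
from h import *
from scipy.optimize import brentq
def lever(f,zm,win):
    z=np.load(f,allow_pickle=True); p,m=z['p'],z['m'].item(); h=cv2.cvtColor(p,cv2.COLOR_BGR2HSV).astype(int)
    x0,x1,y0,y1=win
    k=np.zeros(h.shape[:2],bool); k[y0:y1,x0:x1]=1
    k&=(h[...,0]>3)&(h[...,0]<15)&(h[...,1]>200)&(h[...,2]>150)
    v,u=np.nonzero(k); print(f,len(u),u.mean(),u.min(),u.max(),v.min(),v.max())
    for ax in ([.5750,-.0760],[.5765,-.0755]):
        ax=np.array(ax)
        for r in (.0305,.038):
            g=lambda t: proj(m,np.array([ax[0]+r*np.cos(t),ax[1]+r*np.sin(t),zm]))[0]-u.mean()
            ts=np.radians(np.arange(-120,10,3)); gs=[g(t) for t in ts]
            print(ax,r,[round(np.degrees(brentq(g,ts[i],ts[i+1])),1) for i in range(len(ts)-1) if gs[i]*gs[i+1]<0], proj(m,np.array([*ax,zm]))[0])
lever('side0.npz',.202,(341,352,172,195)); lever('side4.npz',.236,(335,345,165,185))
p=np.load('side4.npz',allow_pickle=True)['p']
for v in range(166,184): print(v,[tuple(x) for x in p[v,333:343].tolist()])
print([p[193,u].tolist() for u in range(330,342)])
E
```

```text
side0.npz 33 344.5151515151515 343 346 175 184
[ 0.575 -0.076] 0.0305 [np.float64(-40.0)] 335.97089498778473
[ 0.575 -0.076] 0.038 [np.float64(-56.6)] 335.97089498778473
[ 0.5765 -0.0755] 0.0305 [np.float64(-45.0)] 336.41119303948847
[ 0.5765 -0.0755] 0.038 [np.float64(-59.4)] 336.41119303948847
side4.npz 17 338.70588235294116 338 340 169 178
[ 0.575 -0.076] 0.0305 [np.float64(-85.1)] 336.02266588746136
[ 0.575 -0.076] 0.038 [np.float64(-88.3)] 336.02266588746136
[ 0.5765 -0.0755] 0.0305 [np.float64(-87.8)] 336.46819333379966
[ 0.5765 -0.0755] 0.038 [np.float64(-90.4)] 336.46819333379966
166 [(26, 41, 75), (23, 42, 74), (26, 44, 76), (31, 45, 80), (27, 38, 62), (38, 43, 50), (51, 55, 56), (58, 59, 59), (48, 54, 53), (41, 46, 51)]
167 [(25, 40, 72), (23, 41, 74), (23, 39, 73), (29, 46, 77), (21, 35, 59), (43, 48, 53), (56, 58, 59), (57, 59, 58), (49, 50, 52), (47, 48, 52)]
168 [(26, 43, 74), (22, 42, 73), (25, 44, 75), (19, 36, 74), (23, 43, 83), (29, 65, 142), (49, 61, 73), (55, 59, 60), (49, 51, 52), (46, 51, 52)]
169 [(24, 44, 76), (24, 40, 73), (24, 43, 76), (23, 40, 76), (19, 43,
[... 1715 characters left out ...]
6, 144), (98, 117, 137), (83, 107, 139), (89, 111, 135), (43, 53, 61), (47, 60, 83)]
181 [(41, 45, 55), (36, 45, 53), (39, 50, 58), (30, 83, 123), (34, 79, 124), (68, 81, 94), (66, 77, 93), (68, 80, 94), (39, 46, 55), (47, 63, 82)]
182 [(37, 46, 56), (41, 51, 58), (39, 51, 57), (38, 57, 76), (36, 56, 72), (41, 50, 55), (40, 50, 57), (36, 44, 52), (44, 52, 62), (66, 89, 127)]
183 [(35, 45, 53), (44, 52, 58), (41, 49, 57), (33, 44, 51), (42, 47, 53), (39, 43, 51), (40, 48, 57), (41, 48, 58), (52, 70, 97), (91, 121, 175)]
[[79, 111, 160], [30, 41, 57], [27, 35, 46], [34, 44, 52], [38, 46, 59], [33, 44, 56], [39, 47, 59], [26, 33, 43], [29, 35, 43], [30, 47, 65], [81, 112, 161], [100, 135, 190]]
```

The lever plate now points to about -86° and abuts the pin in the picture. The finger at -36° also matches the 51° contact geometry. The resisting moment has climbed to 1.1 N m, well beyond the cam's 0.3 N m, so the lever is at its stop. I check the head height against the band in the last wrist picture.

```bash
python3 - <<'E'
from h import *
z=np.load('w4.npz',allow_pickle=True); p,d,m=z['p'],z['d'],z['m'].item()
for u,v in ((262,190),(268,195),(274,200),(258,187),(280,207),(247,165),(254,168),(236,168)): print(u,v,pt(m,d,u,v).round(4))
for zz in (.238,.208,.198,.1985,.195): print(zz,proj(m,np.array([.5585,-.0188,zz])))
z3=np.load('w3.npz',allow_pickle=True); m3=z3['m'].item(); d3=z3['d']
print([pt(m3,d3,u,v)[2].round(4) for u,v in ((355,175),(352,182),(348,188),(345,195),(368,133))])
cv2.imwrite('pics/w4c.png',cv2.resize(p[150:225,200:300],(800,600),interpolation=2))
E
```

```text
262 190 [ 0.5641 -0.0311  0.1991]
268 195 [ 0.5649 -0.0356  0.1986]
274 200 [ 0.5658 -0.0401  0.1986]
258 187 [ 0.5634 -0.0283  0.1992]
280 207 [ 0.5662 -0.0455  0.1992]
247 165 [ 0.5667 -0.0146  0.1996]
254 168 [ 0.5687 -0.0183  0.1992]
236 168 [ 0.5602 -0.0122  0.1989]
0.238 (np.float64(222.62320025873322), np.float64(196.7771561743888))
0.208 (np.float64(237.4215139802954), np.float64(182.44626942033653))
0.198 (np.float64(241.44565896632542), np.float64(178.5537508065388))
0.1985 (np.float64(241.25328235855994), np.float64(178.73979115385805))
0.195 (np.float64(242.58154747541937), np.float64(177.45536429958804))
[np.float64(0.1979), np.float64(0.198), np.float64(0.1974), np.float64(0.3997), np.float64(0.1957)]
```

View pics/w4c.png

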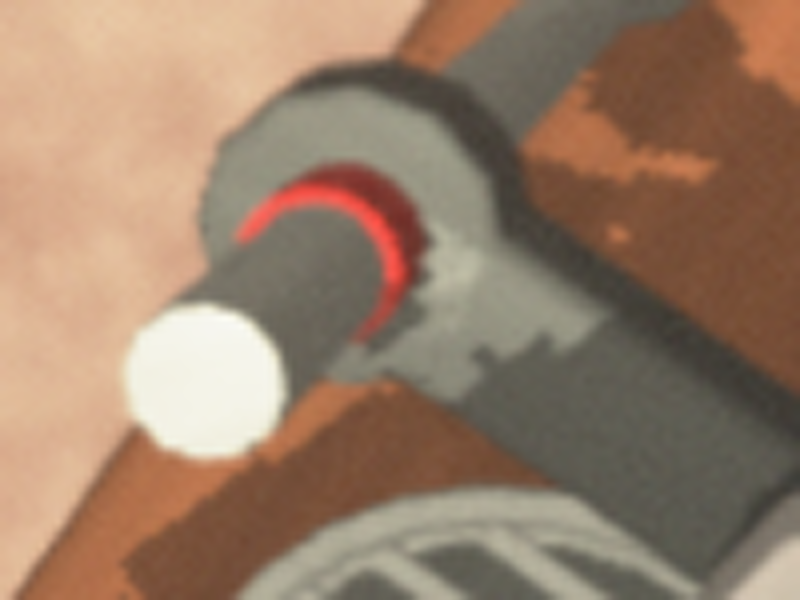

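The crop shows the red band standing directly on the lug's top face, with its upper rim at about (360,210) and the wall meeting the lug at about (405,180), and no bare rod below it. The visible wall length along the rod's direction gives the remaining height error.

```bash
python3 - <<'E'
from h import *
from scipy.ndimage import map_coordinates
z=np.load('w4.npz',allow_pickle=True); p,m=z['p'],z['m'].item()
C=m['T'][:3,3]; rod=np.array([.5585,-.0188]); b=rod-C[:2]; b/=np.hypot(*b)
# far side of rod? the visible wall is the one facing the camera
for nm,s in (('facing',-1),):
  Q=[proj(m,np.array([*(rod+s*.0055*b),zz])) for zz in np.arange(.180,.2301,.001)]
  Q=np.array(Q)
  I=np.array([map_coordinates(p[...,c].astype(float),[Q[:,1],Q[:,0]],order=1) for c in range(3)]).T.round()
  for zz,q,i in zip(np.arange(.180,.2301,.001),Q,I): print(nm,round(zz,3),q.round(1),i)
print(C)
E
```

```text
facing 0.18 [253.9 166.5] [131. 150. 151.]
facing 0.181 [253.6 166.8] [135. 154. 155.]
facing 0.182 [253.3 167.1] [138. 157. 158.]
facing 0.183 [253.  167.4] [138. 158. 158.]
facing 0.184 [252.7 167.7] [137. 157. 158.]
facing 0.185 [252.4 168. ] [136. 156. 158.]
facing 0.186 [252.  168.3] [137. 157. 159.]
facing 0.187 [251.7 168.6] [137. 156. 159.]
facing 0.188 [251.4 168.9] [136. 154. 158.]
facing 0.189 [251.1 169.3] [134. 152. 156.]
facing 0.19 [250.7 169.6] [133. 152. 155.]
facing 0.191 [250.4 169.9] [132. 151. 154.]
facing 0.192 [250.1 170.2] [131. 150. 153.]
facing 0.193 [249.7 170.5] [132. 150. 154.]
facing 0.194 [249.4 170.9] [131. 149. 153.]
facing 0.195 [249.  171.2] [126. 143. 151.]
facing 0.196 [248.7 171.5] [112. 128. 145.]
facing 0.197 [248.3 171.9] [ 93. 108. 137.]
facing 0.198 [248.  172.2] [ 75.  87. 131.]
facing 0.199 [247.6 172.6] [ 63.  73. 128.]
facing 0.2 [247.3 172.9] [ 54.  62. 125.]
facing 0.201 [246.9 173.3] [ 50.  57. 123.]
facing 0.202 [246.5 173.6] [ 46.  53. 122.]
facing 0.203 [246.2 174. ] [ 44.  52. 121.]
facing 0.204 [245.8 174.3] [ 46.  55. 136.]
faci
[... 472 characters left out ...]
 117.]
facing 0.216 [241. 179.] [100. 112. 116.]
facing 0.217 [240.6 179.4] [ 99. 111. 117.]
facing 0.218 [240.2 179.8] [ 98. 112. 116.]
facing 0.219 [239.7 180.2] [ 98. 112. 116.]
facing 0.22 [239.3 180.6] [ 99. 112. 116.]
facing 0.221 [238.8 181.1] [ 99. 112. 116.]
facing 0.222 [238.4 181.5] [100. 112. 117.]
facing 0.223 [237.9 181.9] [100. 113. 117.]
facing 0.224 [237.5 182.4] [102. 113. 118.]
facing 0.225 [237.  182.8] [104. 115. 120.]
facing 0.226 [236.5 183.3] [101. 114. 118.]
facing 0.227 [236.1 183.7] [ 98. 111. 115.]
facing 0.228 [235.6 184.2] [ 98. 111. 115.]
facing 0.229 [235.1 184.7] [100. 112. 117.]
facing 0.23 [234.6 185.1] [101. 113. 118.]
[ 0.62369378 -0.01156174  0.40026319]
```

Height is within about 1 mm, if anything slightly high. A gentle 0.8 mm lowering trims that, and it also tests whether the head is clamped: if it is, the vertical load comes off.

Emit:
carry_out(
  rows=[
    [[0,0,-0.02,0],[0,0,-0.04,0],[0,0,-0.06,0],[0,0,-0.08,0],[0,0,-0.08,0],[0,0,-0.08,0],[0,0,-0.08,0],[0,0,-0.08,0],[0,0,-0.08,0],[0,0,-0.08,0]],
  ],
)

```text
clock: 14.1
tcp_pos: [0.5747, -0.076, 0.229]
tool_rot: [0.893, 0.451, -0.001, -0.0]
contact_force: [-6.7, 0.6, -5.5]
opening: 0.316
grasp_force: 66.0
```

```bash
python3 - <<'E'
from h import *
s=get_state(); print(s['tcp_pos'],s['contact_force'],s['ft_torque'],s['opening'])
p,d,m=cam('wrist'); np.savez('w5.npz',p=p,d=d,m=np.array(m,dtype=object))
P=lambda d,m,pts:np.mean([pt(m,d,u,v)[2] for u,v in pts])
pts=[(u,v) for u,v in ((262,190),(268,195),(274,200),(258,187),(280,207),(254,168),(247,165),(264,193),(270,197),(276,203))]
z=np.load('w4.npz',allow_pickle=True); print(P(z['d'],z['m'].item(),pts),P(d,m,pts))
E
```

```text
[ 0.57471589 -0.07599263  0.22900961] [-6.73399453  0.62125768 -5.50720388] [0.09774329 1.04838376 1.07512065] 0.3158847251728909
0.19870098998124894 0.19779097973456344
```

The head moved freely, so the clamp hasn't bitten yet and the lever needs more turn. The height is now right, so I keep turning.

Emit:
carry_out(
  rows=[
    [[0,0,0,-1],[0,0,0,-2],[0,0,0,-3],[0,0,0,-4],[0,0,0,-5],[0,0,0,-5],[0,0,0,-5],[0,0,0,-5],[0,0,0,-5],[0,0,0,-5]],
  ],
)

```text
clock: 15.4
tcp_pos: [0.5761, -0.075, 0.2294]
tool_rot: [0.911, 0.411, 0.001, -0.0]
contact_force: [3.1, 12.0, -7.6]
opening: 0.321
grasp_force: 62.9
```

```bash
python3 - <<'E'
from h import *
s=get_state(); print(s['tcp_pos'],s['contact_force'],s['ft_torque'],s['opening'])
Y=R.from_quat(s['tool_rot']).as_matrix()[:,1]; print(np.degrees(np.arctan2(Y[1],Y[0])))
p,d,m=cam('side'); cv2.imwrite('pics/s5.png',p)
q=cv2.imread('pics/side4.png')
z=np.load('side4.npz',allow_pickle=True)['p']
for im in (z,p):
  a=im[168:181,334:343].astype(int); o=np.clip(a[...,2]-2*a[...,0]-a[...,1]*.3,0,None)
  w=o[2:10]; print((w*np.arange(334,343)).sum(1)/w.sum(1)); print(im[176,333:343].tolist())
E
```

```text
[ 0.5760567  -0.07496878  0.2294242 ] [ 3.06007777 12.01992741 -7.55855462] [ 1.87665426 -0.67946066  1.24201638] 0.32079896180518547
-41.40198497503358
[338.22985442 338.20227273 338.17995088 337.83841111 338.70473131
 338.6360938  338.1876862  338.1403599 ]
[[115, 136, 156], [120, 139, 159], [118, 139, 163], [50, 120, 175], [35, 111, 175], [7, 56, 144], [7, 65, 166], [36, 72, 140], [85, 100, 116], [73, 92, 115]]
[338.04812597 337.91597765 338.27950153 337.69099015 338.6541305
 338.70690593 338.21019258 338.0911215 ]
[[119, 142, 161], [123, 141, 166], [118, 144, 166], [48, 121, 177], [32, 103, 171], [3, 57, 142], [14, 66, 165], [26, 67, 141], [85, 100, 117], [84, 101, 127]]
```

Emit:
carry_out(
  rows=[
    [[0,0,-0.03,0],[0,0,-0.06,0],[0,0,-0.06,0],[0,0,-0.06,0],[0,0,-0.06,0],[0,0,-0.06,0],[0,0,-0.06,0],[0,0,-0.06,0],[0,0,-0.06,0],[0,0,-0.06,0]],
  ],
)

```text
clock: 16.7
tcp_pos: [0.5761, -0.075, 0.2291]
tool_rot: [0.911, 0.412, 0.001, -0.0]
contact_force: [1.6, 13.5, -4.1]
opening: 0.322
grasp_force: 62.9
```

```bash
python3 - <<'E'
from h import *
s=get_state(); print(s['tcp_pos'],s['contact_force'],s['ft_torque'],s['opening'],s['qpos'])
p,d,m=cam('wrist'); np.savez('w6.npz',p=p,d=d,m=np.array(m,dtype=object))
a=np.array([.5585,-.0188]); b=np.array([.576,-.0755]);
def lug(f):
    z=np.load(f,allow_pickle=True); d,m=z['d'],z['m'].item(); r=[]
    for t in np.linspace(.22,.5,8):
        for e in (-.003,0,.003):
            q=a+(b-a)*t+e*np.array([.96,.29]); u,v=proj(m,np.array([*q,.198])); r.append(pt(m,d,u,v)[2])
    return np.median(r),np.std(r)
for f in ('w3.npz','w4.npz','w5.npz','w6.npz'): print(f,lug(f))
E
```

```text
[ 0.57611705 -0.07495344  0.22914818] [ 1.62173515 13.54936139 -4.13387125] [ 1.89923572 -0.33427588  1.1845074 ] 0.3219181692743436 [-0.17047411  0.17402405  1.97075498  0.00253325  0.99506747  0.55071941]
w3.npz (np.float64(0.19772864791321085), np.float64(0.0005713084109390818))
w4.npz (np.float64(0.198383714099412), np.float64(0.0005427888251864104))
w5.npz (np.float64(0.19796426290061486), np.float64(0.055743103767926246))
w6.npz (np.float64(0.19796030536583945), np.float64(0.0006174995779807159))
```

The test now reads differently. The head stayed put (lug at 0.1980 before and after) and lowering the arm took load off, so the clamp has bitten. The lever in the side picture did not move any further against the pin. The lug top at 0.198 is at the band's lower edge and the grip is at 60 N, so I hand in.

```bash
python3 -c "
from station import manip
print(manip.hand_in())"
```

```text
the job is handed in; nothing more can be done
None
```

I handed the job in at about 17 s, with the gripper still holding the grip at 60 N, the lug top within about 1 mm of the band's lower edge (by camera measurement), the lever against its stop pin with the head clamped, the dripper still seated when last viewed, and the mug, jar, bowl and spoon not touched.

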